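# Feel round a flange rim for burrs

### The arm

A 6-joint arm with a two-finger parallel gripper is mounted at the origin on the work surface. World frame = base frame: x ahead of the robot, y to its left, z up, the work surface at z = 0. Lengths are in m, angles in rad, forces in N, time in s.
With the tool pointing down it reaches from about 0.325 to 0.9 m from the base axis. Payload 6.1 kg.
Tool frame: the origin (TCP) lies between the finger pads, 19 mm behind the fingertips; this is the grasp point; z points along the fingers, y is the line along which they close (so a half turn about z gives the same grasp; the last joint's range is limited). The gripper opens to 85 mm and grips with 20 to 120 N. Pads are 22 mm wide; open, the fingers measure 114 mm over their backs; the gripper's body (76 mm by 85 mm) begins 54 mm behind the grasp point. The pads swing forward as they close: fully open they stand 13 mm farther back than shut.
Start: joints at [0.986, 0.22, 1.526, -0, 1.395, -0.126], TCP at [0.277, 0.56, 0.25] pointing down, gripper open.
Joint ranges: [-2.98, 2.98], [-0.91, 2.08], [0.09, 2.57], [-1.24, 4.39], [0.2, 2.65], [-2.68, 2.68]. Speed limits (rad/s): [2.57, 2.57, 3.01, 3.14, 3.14, 3.14].

### API

Orientations are given as [roll, pitch, yaw] about the fixed x, y, z axes, in that order (R = Rz(yaw) Ry(pitch) Rx(roll)).
In Python, from workcell import monitor, vision, robot gives the robot as it stands. The module is installed in compiled form; this text tells all that it offers.
- The arm moves only by the tool apply_moves, never from a script. Its argument "deltas" is text: rows parted by semicolons, each of 7 numbers parted by spaces: the turn, a rotation vector about the world's x, y, z in rad, then the shift along the world's x, y, z in m, then the finger opening in m, from 0 to 0.0854. In form: rx ry rz x y z jaw; .... A call has 1 to 20 rows; each row shifts and turns the commanded pose from where the row before left it; what a row does not reach is not made up. A row lasts 1/12 s, in which the tool goes at most 41.7 mm and 7.16 degrees, less where a joint would pass 70% of its speed; a pose out of reach is approached as far as the arm can. A call with a gripper value outside its range is refused whole. The fingers move at their own pace and stop on an object; "force" is the grip in N (left out, the last holds). Time passes only in rows, so rows that do not move let the fingers close. It gives the time, the measured TCP pose, the force, the opening and the grip force at its end, in the units of the state.
- monitor.state(): the state, without advancing time (a new reading comes with each control period).
- vision.read_camera(name): name is "scene" or "side" or "wrist"; returns a dict with "frame" (420x560x3 uint8, blue, green, red), "vertical_fov" (degrees; the focal length in pixels is half the picture's height over the tangent of half this angle, whatever the lens; pixels are square), "cx", "cy" (the principal point, pixels), "origin" and "attitude" of the camera in the world; the wrist camera has in their place "T_tool_cam" (4x4, takes a point from camera to tool coordinates, whose origin is the TCP and whose axes are the flange's). Camera axes: x right, y up, looking along -z (the intrinsics and any distortion apply to the point x, -y, -z); pixel columns grow to the right and rows downward; lengths in m; the calibration is good to about 2 mm. A picture is of the moment at which its call begins: read the wrist's pose just before it. There is no depth.
- robot.hand_in(): hands the job in; it is judged then, once.
The state is a dict: "time_s": time; "joints": joint angles; "qd": joint speeds; "joint_efforts": joint torques, N m; "tool_pos": TCP position; "eef_rot": TCP orientation; "ft_force": force on the tool from outside, world axes, zero at the start; "ft_torque": the same for the moment, N m; "width": finger opening in m; "finger_force": force on a finger pad.
Only numpy, scipy, OpenCV 4.12 (cv2) and the standard library are available. Lean on these libraries where they do the work, as an engineer would, in place of code of your own. Each camera call takes 0.05 s, during which the arm holds its last target. There are 200 camera calls.

### The job

Before the turned aluminium flange on the anti-vibration platform is measured, feel its rim for burrs: set the closed fingertips, pointing down, on the flat top of the rim at the yellow paint mark, right by the outer edge, and run them lightly once all the way round, clockwise seen from above, until they are back at the mark, then lift clear. Touch only: press gently, do not pick the flange up or push it about, and leave the other things on the granite plate where they are.

Things in the scene. Friction and masses are not known exactly. Their poses are not given: they have to be found in the camera images.
- flange: loose turned aluminium flange, 0.5 to 1 kg, flat on the blue platform top, hub up, held by its weight only. Disc 150 mm diameter, 14 mm thick; central hub 58 mm diameter, 26 mm above the disc; bore 36 mm; six small holes. Origin: centre of the underside, z up. Feel the outer 15 mm of the top face (60 to 75 mm from the axis), TCP above it.
- flange_mark (a point): point on the flat top of the flange's rim in the yellow paint mark, 68 mm from the axis along the flange's own +x, 14 mm above its origin. The mark is a painted stroke (no height) 22 mm long, 9 mm wide, from 53 to 75 mm from the axis, and runs down the edge. The flange may lie at any yaw. Clockwise from above goes from the flange's +x towards its -y.
- platform: anti-vibration platform, fixed on the granite plate: base 220 (x) x 260 (y) mm, above it on four soft mounts a slab of that size with a grippy blue rubber top, on which flange and bush lie. Origin: centre of the base's underside; the blue top is 30 mm above it. The slab starts to sink, staying level, under a push of 2 to 7 N, then 1.2 N per mm, at most 11 mm, and springs back.
- plate: black granite surface plate 400 (x) x 630 (y) x 80 mm, fixed. Origin: centre of its underside on the table; its top is 80 mm above the table. At its far left corner sits a closed wooden gauge-block case 75 x 120 x 34 mm (fixed).
- bush: bystander: loose brass bush, upright tube 24 mm diameter, 45 mm tall, on a corner of the platform, at least 35 mm clear of the flange's rim. Origin: centre of underside.
- weight: bystander: loose steel knob weight, 38 mm diameter, 64 mm tall, on the plate. Origin: centre of underside.
- ring_gauge: bystander: loose dark steel ring, 56 mm outside, 32 mm bore, 20 mm tall, on the plate. Origin: centre of underside.
- vblock: bystander: loose steel V-block 50 x 60 x 44 mm on the plate. Origin: centre of underside.
- caliper: bystander: loose digital caliper lying flat on the plate, 210 mm long along its own y, 65 mm across the jaws, 10 mm tall. Origin: centre of its beam, on the plate.
- beaker: bystander: loose glass beaker 60 mm diameter, 70 mm tall, on the plate. Origin: centre of underside.

How it is judged:
By the outcome, as a careful person would: the job done as asked, in the order asked, and still so for the second after the job is handed in, with the robot touching nothing.
It also fails if it takes over 72 s, if anything falls off the work surface, if the arm or the gripper's body presses on something with over 40 N, if the wrist force passes 120 N, or if a joint passes its speed limit or range.

## Working session

There is one attempt and no reset: what is moved stays moved. The work goes in short steps, Python scripts to look and compute and a tool call to move; the robot and the scene stay as the last step left them, time stands still between calls to the robot, and variables do not carry over. Pictures are saved under pics/ and viewed, at most 10 in all, crops included, and the job is handed in when it is done.

Besides the shell and the picture viewer there is one more tool, called after ">>>" in YAML: its name, and indented under it one key for each argument. apply_moves: Moves the arm, as the interface text tells. Its arguments: {"type":"object","properties":{"deltas":{"type":"string"},"force":{"type":"number"}},"required":["deltas"]}

```bash
mkdir -p pics; cat > h.py <<'E'
import numpy as np,cv2
from scipy.spatial.transform import Rotation as R
from workcell import monitor,vision,robot
def cam(n):
    s=monitor.state(); c=vision.read_camera(n); return s,c
E
python3 - <<'E'
from h import *
s=monitor.state(); print(s)
for n in("scene","side","wrist"):
    s,c=cam(n); print({k:v for k,v in c.items() if k!="frame"}); cv2.imwrite(f"pics/{n}0.png",c["frame"])
E
```

```text
{'time_s': 0.0, 'joints': array([ 9.85879003e-01,  2.21250231e-01,  1.52761439e+00,  3.98435452e-06,
        1.39472022e+00, -1.26097650e-01]), 'qd': array([ 6.06343233e-04, -1.01184611e-03, -7.13208348e-04,  5.23170016e-04,
       -2.88180876e-04, -7.22783611e-07]), 'joint_efforts': array([-6.10307434e-04, -4.96912658e+01, -3.89375460e+01, -4.46291215e-04,
        1.15582970e-02, -1.39425632e-05]), 'tool_pos': array([0.27648588, 0.55987399, 0.24888255]), 'eef_rot': array([-3.13961678e+00, -2.54434815e-04,  2.68277203e+00]), 'ft_force': array([-0.33358423, -0.12489577,  0.31037896]), 'ft_torque': array([ 0.02060617, -0.00222709, -0.01726912]), 'finger_force': 0.0, 'width': 0.08563432315738846}
{'vertical_fov': 54.87342770041058, 'cx': 279.1504241274811, 'cy': 210.93952996560216, 'origin': array([1.27492337, 0.15287535, 0.6075025 ]), 'attitude': array([0.91696911, 0.00902106, 1.73470448])}
{'vertical_fov': 51.365456535439435, 'cx': 284.6483971809801, 'cy': 206.8454916388424, 'origin': array([0.43001769, 0.70257997, 0.83109449]), 'attitude': array([ 0.76066896,  0.0211957 , -2.89419875])}
{'vertical_fov': 58.600116927900714, 'cx': 281.2727200715333, 'cy': 208.2615635971758, 'T_tool_cam': array([[-4.25457481e-05,  9.57005549e-01,  2.90069609e-01,
         7.32889130e-02],
       [ 9.99999261e-01,  3.93253722e-04, -1.15075922e-03,
         4.52366993e-04],
       [-1.21535391e-03,  2.90069346e-01, -9.57004858e-01,
        -1.23461538e-01],
       [ 0.00000000e+00,  0.00000000e+00,  0.00000000e+00,
         1.00000000e+00]])}
```

View pics/scene0.png

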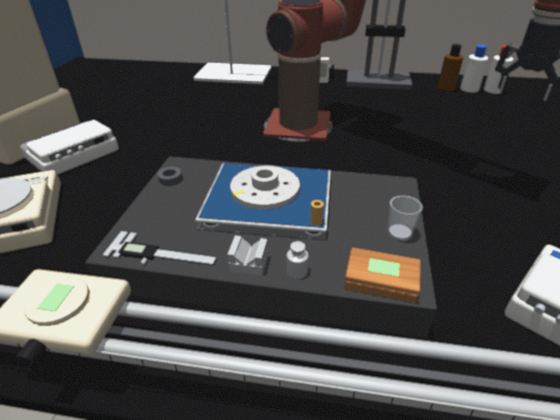

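View pics/side0.png

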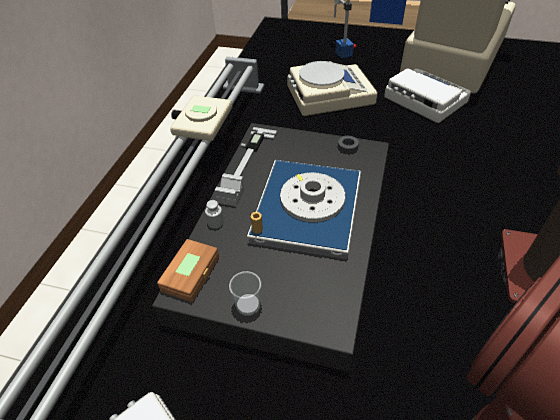

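The scene view shows the flange near pixel (265,185) with its mark at (240,193). In the side view they are at (313,196) and (299,178). The bush is on the platform corner at scene (317,212).

```bash
cat >> h.py <<'E'
def rays(c,uv,s=None):
    uv=np.atleast_2d(uv).astype(float); f=210/np.tan(np.radians(c["vertical_fov"]/2))
    d=np.c_[(uv[:,0]-c["cx"])/f,-(uv[:,1]-c["cy"])/f,-np.ones(len(uv))]
    if "origin" in c: Rm=R.from_euler("xyz",c["attitude"]).as_matrix(); o=c["origin"]
    else:
        Rt=R.from_euler("xyz",s["eef_rot"]).as_matrix(); T=c["T_tool_cam"]
        Rm=Rt@T[:3,:3]; o=s["tool_pos"]+Rt@T[:3,3]
    return o,d@Rm.T
def plane(c,uv,z,s=None):
    o,d=rays(c,uv,s); return o+d*((z-o[2])/d[:,2])[:,None]
def circ(P):
    A=np.c_[2*P[:,:2],np.ones(len(P))]; x=np.linalg.lstsq(A,(P[:,:2]**2).sum(1),rcond=None)[0]
    r=np.sqrt(x[2]+x[0]**2+x[1]**2); return x[0],x[1],r,np.std(np.hypot(*(P[:,:2]-x[:2]).T)-r)
E
python3 - <<'E'
from h import *
for n,u in(("scene",[(265,185),(240,193),(317,224),(317,203)]),("side",[(313,196),(299,178),(257,232),(257,215)])):
    s,c=cam(n)
    print(n,plane(c,u,.124).round(3).tolist(),"bush base/top",plane(c,u[2:3],.11).round(3),plane(c,u[3:],.155).round(3))
    hsv=cv2.cvtColor(c["frame"],cv2.COLOR_BGR2HSV); 
    m=cv2.inRange(hsv,(24,90,100),(35,255,255)); k,l,st,ce=cv2.connectedComponentsWithStats(m)
    for i in range(1,k):
        if st[i,4]>8: print(st[i],ce[i],plane(c,ce[i],.124).round(4))
E
```

```text
scene [[0.567, 0.001, 0.124], [0.605, -0.045, 0.124], [0.682, 0.123, 0.124], [0.616, 0.117, 0.124]] bush base/top [[0.665 0.122 0.11 ]] [[0.658 0.119 0.155]]
[233 190  10   6  23] [237.30434783 192.52173913] [[ 0.6038 -0.0513  0.124 ]]
side [[0.555, 0.006, 0.124], [0.599, -0.046, 0.124], [0.649, 0.138, 0.124], [0.663, 0.091, 0.124]] bush base/top [[0.653 0.127 0.11 ]] [[0.652 0.118 0.155]]
[296 174   7   7  26] [299.19230769 177.03846154] [[ 0.5996 -0.0495  0.124 ]]
```

>>> apply_moves:
  deltas: "0 0 -0.03 0.008 -0.016 0.02 0.04; 0 0 -0.062 0.016 -0.033 0.02 0; 0 0 -0.062 0.016 -0.033 0.01 0; 0 0 -0.062 0.016 -0.033 0 0; 0 0 -0.062 0.016 -0.033 0 0; 0 0 -0.062 0.016 -0.033 0 0; 0 0 -0.062 0.016 -0.033 0 0; 0 0 -0.062 0.016 -0.033 0 0; 0 0 -0.062 0.016 -0.033 0 0; 0 0 -0.062 0.016 -0.033 0 0; 0 0 -0.062 0.016 -0.033 0 0; 0 0 -0.062 0.016 -0.033 0 0; 0 0 -0.062 0.016 -0.033 0 0; 0 0 -0.062 0.016 -0.033 0 0; 0 0 -0.062 0.016 -0.033 0 0; 0 0 -0.062 0.016 -0.033 0 0; 0 0 -0.062 0.016 -0.033 0 0; 0 0 -0.062 0.016 -0.033 0 0; 0 0 -0.03 0.008 -0.016 0 0; 0 0 0 0 0 0 0"
  force: 20

```text
time_s: 1.92
tool_pos: [0.5657, -0.0364, 0.2994]
eef_rot: [-3.141, 0.001, 1.563]
ft_force: [0.9, 0.3, 0.2]
width: 0.0001
finger_force: 0.0
```

>>> apply_moves:
  deltas: "0 0 0 0 0 0 0; 0 0 0 0 0 0 0; 0 0 0 0 0 0 0"

```text
time_s: 2.17
tool_pos: [0.5644, -0.0314, 0.3]
eef_rot: [-3.141, -0.0, 1.57]
ft_force: [-0.6, 0.5, -0.1]
width: -0.0
finger_force: 0.0
```

```bash
python3 - <<'E'
from h import *
s,c=cam("wrist"); cv2.imwrite("pics/w1.png",c["frame"]); np.save("w1.npy",dict(s=s,c=c),allow_pickle=True)
print(s["time_s"],s["tool_pos"],s["eef_rot"],s["joints"],s["ft_force"],s["width"])
E
```

```text
2.1667 [ 0.56435245 -0.03139829  0.29995297] [-3.14135659e+00 -4.23471362e-04  1.57049759e+00] [-1.95298588e-01  4.89275044e-02  1.62230892e+00  3.71566221e-04
  1.47066988e+00 -1.95037102e-01] [-0.57193794  0.53705331 -0.14702677] -1.1572312923373728e-05
```

View pics/w1.png

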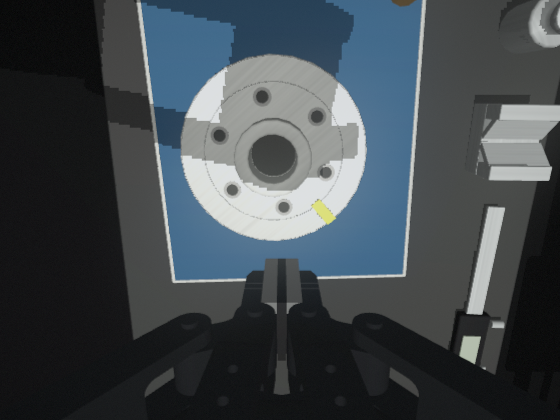

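The wrist view shows the whole flange centred near (274,147) with radius about 92 px. The yellow mark is at (324,212), and the closed fingertips end near (281,262), clear of the flange.

```bash
python3 - <<'E'
from h import *
d=np.load("w1.npy",allow_pickle=True).item(); s,c=d["s"],d["c"]
hsv=cv2.cvtColor(c["frame"],cv2.COLOR_BGR2HSV)
nb=255-cv2.inRange(hsv,(95,90,20),(125,255,255))
k,l,st,ce=cv2.connectedComponentsWithStats(nb)
i=l[200,300]; print(st[i])
m=(l==i).astype(np.uint8)
ct=max(cv2.findContours(m,cv2.RETR_EXTERNAL,cv2.CHAIN_APPROX_NONE)[0],key=len)[:,0]
P=plane(c,ct,.124,s); x=circ(P)
for _ in range(3):
    e=np.hypot(*(P[:,:2]-x[:2]).T)-x[2]; P=P[abs(e)<.002]; x=circ(P)
print(len(ct),len(P),np.round(x,4))
y=cv2.inRange(hsv,(24,90,100),(35,255,255)); y=cv2.morphologyEx(y,cv2.MORPH_OPEN,np.ones((2,2)))
q=np.argwhere(y[190:235,300:350])[:,::-1]+[300,190]
Y=plane(c,q,.124,s)[:,:2]; v=Y-np.array(x[:2]); r=np.hypot(*v.T)
mc=v.mean(0); print(len(q),"mark r",r.min(),r.max(),np.hypot(*mc),"ang",np.degrees(np.arctan2(mc[1],mc[0])))
print("mark point",np.array(x[:2])+.068*mc/np.hypot(*mc))
# platform white corners for check
for u in((173,281),(405,275)): print(plane(c,u,.11,s))
E
```

```text
[  180    53   187   189 27546]
531 531 [ 5.586e-01 -2.100e-03  7.430e-02  3.000e-04]
248 mark r 0.054185305082427644 0.07623122484226355 0.06518969936810796 ang -49.27146972219179
mark point [ 0.60297178 -0.05358477]
[[ 0.46451068 -0.12255495  0.11      ]]
[[ 0.67957415 -0.11640948  0.11      ]]
```

>>> apply_moves:
  deltas: "0 0 0 0.013 -0.007 -0.01 0; 0 0 0 0.013 -0.008 -0.02 0; 0 0 0 0.0126 -0.0072 -0.025 0; 0 0 0 0 0 -0.025 0; 0 0 0 0 0 -0.025 0; 0 0 0 0 0 -0.02 0; 0 0 0 0 0 -0.015 0; 0 0 0 0 0 0 0; 0 0 0 0 0 0 0; 0 0 0 0 0 0 0"

```text
time_s: 3.05
tool_pos: [0.6041, -0.0542, 0.1615]
eef_rot: [3.14, 0.0, 1.57]
ft_force: [0.2, 0.5, 0.0]
width: 0.0001
finger_force: 0.0
```

```bash
python3 - <<'E'
from h import *
s,c=cam("scene"); cv2.imwrite("pics/s2.png",cv2.resize(c["frame"][140:250,190:350],None,fx=4,fy=4))
print(s["tool_pos"],s["eef_rot"],s["ft_force"])
s,c=cam("side"); cv2.imwrite("pics/d2.png",cv2.resize(c["frame"][140:260,240:380],None,fx=4,fy=4))
E
```

```text
[ 0.60408367 -0.05424095  0.16147775] [3.13962391e+00 4.17735565e-04 1.56992016e+00] [0.1949578  0.49956231 0.01736268]
```

View pics/s2.png

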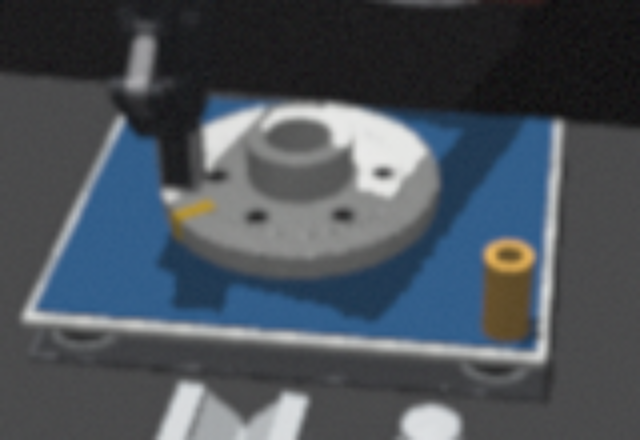

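View pics/d2.png

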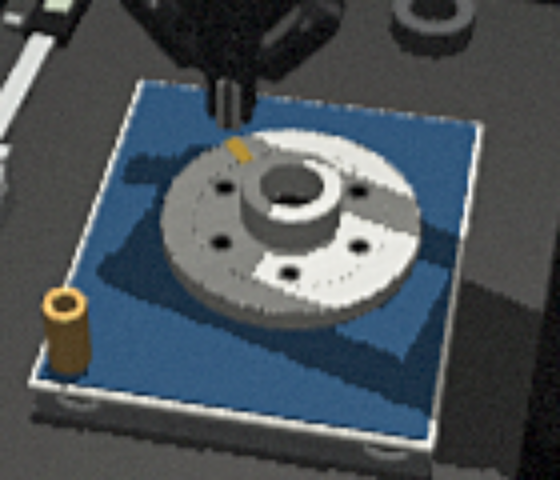

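The fingertips hover just above the mark in both crops, with their tips at scene (235,187) and side (298,172).

```bash
python3 - <<'E'
from h import *
for n,tip,mk in(("scene",(190+180/4,140+189/4),(190+187/4,140+213/4)),("side",(240+231/4,140+127/4),(240+235/4,140+146/4))):
    c=vision.read_camera(n); print(n,"tip",plane(c,tip,.1425).round(4),"mark",plane(c,mk,.124).round(4))
    hsv=cv2.cvtColor(c["frame"],cv2.COLOR_BGR2HSV)
E
```

```text
scene tip [[ 0.6118 -0.0528  0.1425]] mark [[ 0.6066 -0.0518  0.124 ]]
side tip [[ 0.6026 -0.047   0.1425]] mark [[ 0.601  -0.0511  0.124 ]]
```

>>> apply_moves:
  deltas: "0 0 0 -0.001 0.0007 -0.004 0; 0 0 0 0 0 -0.005 0; 0 0 0 0 0 -0.003 0; 0 0 0 0 0 -0.001 0; 0 0 0 0 0 0 0; 0 0 0 0 0 0 0; 0 0 0 0 0 0 0"

```text
time_s: 3.83
tool_pos: [0.6024, -0.0541, 0.147]
eef_rot: [3.142, 0.0, 1.569]
ft_force: [-0.0, 0.6, -0.0]
width: 0.0001
finger_force: 0.0
```

>>> apply_moves:
  deltas: "0 0 0 0 0 -0.001 0; 0 0 0 0 0 -0.0005 0; 0 0 0 0 0 0 0; 0 0 0 0 0 0 0"

```text
time_s: 4.17
tool_pos: [0.6024, -0.0541, 0.1455]
eef_rot: [3.142, 0.0, 1.569]
ft_force: [-0.2, 0.3, -0.2]
width: -0.0003
finger_force: 0.0
```

>>> apply_moves:
  deltas: "0 0 0 0 0 -0.0005 0; 0 0 0 0 0 -0.0005 0; 0 0 0 0 0 0 0; 0 0 0 0 0 0 0"

```text
time_s: 4.5
tool_pos: [0.6023, -0.054, 0.1444]
eef_rot: [-3.142, -0.0, 1.569]
ft_force: [-0.1, 0.1, -0.6]
width: -0.0001
finger_force: 0.0
```

>>> apply_moves:
  deltas: "0 0 0 0 0 -0.0005 0; 0 0 0 0 0 0 0; 0 0 0 0 0 0 0"

```text
time_s: 4.75
tool_pos: [0.6023, -0.054, 0.1439]
eef_rot: [-3.142, -0.0, 1.569]
ft_force: [0.0, -0.2, -0.1]
width: -0.0002
finger_force: 0.0
```

>>> apply_moves:
  deltas: "0 0 0 0 0 -0.0005 0; 0 0 0 0 0 0 0; 0 0 0 0 0 0 0"

```text
time_s: 5.0
tool_pos: [0.6024, -0.054, 0.1434]
eef_rot: [-3.142, -0.0, 1.569]
ft_force: [-0.7, -0.3, -0.2]
width: -0.0002
finger_force: 0.0
```

>>> apply_moves:
  deltas: "0 0 0 0 0 -0.0005 0; 0 0 0 0 0 0 0; 0 0 0 0 0 0 0"

```text
time_s: 5.25
tool_pos: [0.6023, -0.0541, 0.1429]
eef_rot: [-3.141, -0.0, 1.569]
ft_force: [-0.0, -0.3, -0.9]
width: 0.0001
finger_force: 0.0
```

>>> apply_moves:
  deltas: "0 0 0 0 0 -0.0005 0; 0 0 0 0 0 0 0; 0 0 0 0 0 0 0"

```text
time_s: 5.5
tool_pos: [0.6024, -0.0541, 0.1428]
eef_rot: [3.141, 0.0, 1.569]
ft_force: [-0.4, 0.9, 3.0]
width: 0.0001
finger_force: 1.5
```

>>> apply_moves:
  deltas: "0 0 0 0 0 -0.0003 0; 0 0 0 0 0 0 0; 0 0 0 0 0 0 0"

```text
time_s: 5.75
tool_pos: [0.6024, -0.0541, 0.1424]
eef_rot: [3.141, 0.0, 1.569]
ft_force: [-1.4, 0.4, 2.7]
width: -0.0
finger_force: 1.7
```

Contact is at z ≈ 0.1428 with about 3 N. I'll press 0.5 mm further so contact holds all the way round.

```bash
python3 -c "
import numpy as np
a=np.radians(-49.9-5*np.arange(74)); p=np.round(.068*np.c_[np.cos(a),np.sin(a)],4); d=np.diff(p,axis=0)
for k in range(0,73,12): print('; '.join('0 0 0 %.4f %.4f 0 0'%tuple(x) for x in d[k:k+12]), (p[min(k+12,73)]+[.5586,-.0021]).round(4))"
```

```text
0 0 0 -0.0047 -0.0036 0 0; 0 0 0 -0.0050 -0.0032 0 0; 0 0 0 -0.0053 -0.0028 0 0; 0 0 0 -0.0054 -0.0023 0 0; 0 0 0 -0.0057 -0.0018 0 0; 0 0 0 -0.0058 -0.0012 0 0; 0 0 0 -0.0059 -0.0008 0 0; 0 0 0 -0.0059 -0.0003 0 0; 0 0 0 -0.0059 0.0002 0 0; 0 0 0 -0.0059 0.0008 0 0; 0 0 0 -0.0058 0.0013 0 0; 0 0 0 -0.0056 0.0018 0 0 [ 0.5355 -0.066 ]
0 0 0 -0.0055 0.0022 0 0; 0 0 0 -0.0053 0.0028 0 0; 0 0 0 -0.0050 0.0031 0 0; 0 0 0 -0.0047 0.0036 0 0; 0 0 0 -0.0044 0.0040 0 0; 0 0 0 -0.0040 0.0044 0 0; 0 0 0 -0.0036 0.0047 0 0; 0 0 0 -0.0032 0.0050 0 0; 0 0 0 -0.0028 0.0053 0 0; 0 0 0 -0.0023 0.0054 0 0; 0 0 0 -0.0018 0.0057 0 0; 0 0 0 -0.0012 0.0058 0 0 [ 0.4917 -0.014 ]
0 0 0 -0.0008 0.0059 0 0; 0 0 0 -0.0003 0.0059 0 0; 0 0 0 0.0002 0.0059 0 0; 0 0 0 0.0008 0.0059 0 0; 0 0 0 0.0013 0.0058 0 0; 0 0 0 0.0018 0.0056 0 0; 0 0 0 0.0022 0.0055 0 0; 0 0 0 0.0028 0.0053 0 0; 0 0 0 0.0031 0.0050 0 0; 0 0 0 0.0036 0.0047 0 0; 0 0 0 0.0040 0.0044 0 0; 0 0 0 0.0044 0.0040 0 0 [0.5148 0.0499]
0 0 0 0.0047 0.0036 0 0; 0 0 0 0.0050 0.0032 0 0; 0 0 0 0.0053 0.0028 0 0; 0 0 0 0.0054 0.0023 0 0; 0 0 0 0.0057 0.00
[... 211 characters left out ...]
055 -0.0022 0 0; 0 0 0 0.0053 -0.0028 0 0; 0 0 0 0.0050 -0.0031 0 0; 0 0 0 0.0047 -0.0036 0 0; 0 0 0 0.0044 -0.0040 0 0; 0 0 0 0.0040 -0.0044 0 0; 0 0 0 0.0036 -0.0047 0 0; 0 0 0 0.0032 -0.0050 0 0; 0 0 0 0.0028 -0.0053 0 0; 0 0 0 0.0023 -0.0054 0 0; 0 0 0 0.0018 -0.0057 0 0; 0 0 0 0.0012 -0.0058 0 0 [0.6255 0.0098]
0 0 0 0.0008 -0.0059 0 0; 0 0 0 0.0003 -0.0059 0 0; 0 0 0 -0.0002 -0.0059 0 0; 0 0 0 -0.0008 -0.0059 0 0; 0 0 0 -0.0013 -0.0058 0 0; 0 0 0 -0.0018 -0.0056 0 0; 0 0 0 -0.0022 -0.0055 0 0; 0 0 0 -0.0028 -0.0053 0 0; 0 0 0 -0.0031 -0.0050 0 0; 0 0 0 -0.0036 -0.0047 0 0; 0 0 0 -0.0040 -0.0044 0 0; 0 0 0 -0.0044 -0.0040 0 0 [ 0.6024 -0.0541]
0 0 0 -0.0047 -0.0036 0 0 [ 0.5977 -0.0577]
```

>>> apply_moves:
  deltas: "0 0 0 0 0 -0.0005 0; 0 0 0 0 0 0 0; 0 0 0 0 0 0 0"

```text
time_s: 6.0
tool_pos: [0.6024, -0.0541, 0.1418]
eef_rot: [3.141, 0.0, 1.569]
ft_force: [-1.7, -0.1, 3.9]
width: 0.0003
finger_force: 2.0
```

>>> apply_moves:
  deltas: "0 0 0 -0.0047 -0.0036 0 0; 0 0 0 -0.0050 -0.0032 0 0; 0 0 0 -0.0053 -0.0028 0 0; 0 0 0 -0.0054 -0.0023 0 0; 0 0 0 -0.0057 -0.0018 0 0; 0 0 0 -0.0058 -0.0012 0 0"

```text
time_s: 6.5
tool_pos: [0.5702, -0.0695, 0.142]
eef_rot: [3.141, 0.0, 1.568]
ft_force: [2.7, 0.4, 4.3]
width: 0.0001
finger_force: 2.0
```

>>> apply_moves:
  deltas: "0 0 0 -0.0059 -0.0008 0 0; 0 0 0 -0.0059 -0.0003 0 0; 0 0 0 -0.0059 0.0002 0 0; 0 0 0 -0.0059 0.0008 0 0; 0 0 0 -0.0058 0.0013 0 0; 0 0 0 -0.0056 0.0018 0 0"

```text
time_s: 7.0
tool_pos: [0.5349, -0.066, 0.1417]
eef_rot: [3.141, 0.0, 1.569]
ft_force: [2.1, -1.4, 3.7]
width: -0.0
finger_force: 2.1
```

>>> apply_moves:
  deltas: "0 0 0 -0.0055 0.0022 0 0; 0 0 0 -0.0053 0.0028 0 0; 0 0 0 -0.0050 0.0031 0 0; 0 0 0 -0.0047 0.0036 0 0; 0 0 0 -0.0044 0.0040 0 0; 0 0 0 -0.0040 0.0044 0 0"

```text
time_s: 7.5
tool_pos: [0.506, -0.0456, 0.1416]
eef_rot: [-3.141, 0.0, 1.569]
ft_force: [2.1, -2.2, 3.5]
width: 0.0001
finger_force: 2.1
```

```bash
cat > mk.py <<'E'
from h import *
for n in("scene","side"):
    c=vision.read_camera(n); hsv=cv2.cvtColor(c["frame"],cv2.COLOR_BGR2HSV); m=cv2.inRange(hsv,(20,90,80),(35,255,255))
    k,l,st,ce=cv2.connectedComponentsWithStats(m)
    for i in range(1,k):
        if st[i,4]>8: print(n,st[i],ce[i],plane(c,ce[i],.122).round(4))
    cv2.imwrite(f"pics/chk_{n}.png",c["frame"])
E
python3 mk.py
```

```text
scene [233 191  10   8  28] [236.82142857 193.5       ] [[ 0.6047 -0.0523  0.122 ]]
side [296 174   7   7  26] [299.03846154 177.30769231] [[ 0.6002 -0.0506  0.122 ]]
side [251 213  10   8  21] [256.38095238 218.23809524] [[0.6618 0.0992 0.122 ]]
side [255 224   5   6   9] [256.44444444 226.88888889] [[0.6545 0.1232 0.122 ]]
```

The flange has not moved, so I continue.

>>> apply_moves:
  deltas: "0 0 0 -0.0036 0.0047 0 0; 0 0 0 -0.0032 0.0050 0 0; 0 0 0 -0.0028 0.0053 0 0; 0 0 0 -0.0023 0.0054 0 0; 0 0 0 -0.0018 0.0057 0 0; 0 0 0 -0.0012 0.0058 0 0; 0 0 0 -0.0008 0.0059 0 0; 0 0 0 -0.0003 0.0059 0 0; 0 0 0 0.0002 0.0059 0 0; 0 0 0 0.0008 0.0059 0 0; 0 0 0 0.0013 0.0058 0 0; 0 0 0 0.0018 0.0056 0 0"

```text
time_s: 8.6
tool_pos: [0.4944, 0.0217, 0.1415]
eef_rot: [-3.141, -0.0, 1.569]
ft_force: [-1.0, -3.3, 4.7]
width: 0.0001
finger_force: 2.2
```

>>> apply_moves:
  deltas: "0 0 0 0.0022 0.0055 0 0; 0 0 0 0.0028 0.0053 0 0; 0 0 0 0.0031 0.0050 0 0; 0 0 0 0.0036 0.0047 0 0; 0 0 0 0.0040 0.0044 0 0; 0 0 0 0.0044 0.0040 0 0"

```text
time_s: 9.1
tool_pos: [0.5149, 0.0505, 0.1415]
eef_rot: [-3.141, -0.0, 1.569]
ft_force: [-1.7, -2.0, 4.4]
width: 0.0002
finger_force: 2.2
```

>>> apply_moves:
  deltas: "0 0 0 0.0047 0.0036 0 0; 0 0 0 0.0050 0.0032 0 0; 0 0 0 0.0053 0.0028 0 0; 0 0 0 0.0054 0.0023 0 0; 0 0 0 0.0057 0.0018 0 0; 0 0 0 0.0058 0.0012 0 0; 0 0 0 0.0059 0.0008 0 0; 0 0 0 0.0059 0.0003 0 0; 0 0 0 0.0059 -0.0002 0 0; 0 0 0 0.0059 -0.0008 0 0; 0 0 0 0.0058 -0.0013 0 0; 0 0 0 0.0056 -0.0018 0 0"

```text
time_s: 10.1
tool_pos: [0.5823, 0.0619, 0.1417]
eef_rot: [3.141, -0.0, 1.569]
ft_force: [-2.8, 0.2, 3.4]
width: 0.0
finger_force: 2.1
```

```bash
python3 mk.py
```

```text
scene [233 191  10   8  28] [236.82142857 193.5       ] [[ 0.6047 -0.0523  0.122 ]]
side [254 218   6   3  12] [256.41666667 219.33333333] [[0.6608 0.1023 0.122 ]]
```

>>> apply_moves:
  deltas: "0 0 0 0.0055 -0.0022 0 0; 0 0 0 0.0053 -0.0028 0 0; 0 0 0 0.0050 -0.0031 0 0; 0 0 0 0.0047 -0.0036 0 0; 0 0 0 0.0044 -0.0040 0 0; 0 0 0 0.0040 -0.0044 0 0; 0 0 0 0.0036 -0.0047 0 0; 0 0 0 0.0032 -0.0050 0 0; 0 0 0 0.0028 -0.0053 0 0; 0 0 0 0.0023 -0.0054 0 0; 0 0 0 0.0018 -0.0057 0 0; 0 0 0 0.0012 -0.0058 0 0"

```text
time_s: 11.2
tool_pos: [0.6259, 0.0093, 0.1418]
eef_rot: [3.141, -0.0, 1.569]
ft_force: [0.2, 3.2, 4.2]
width: 0.0003
finger_force: 2.0
```

>>> apply_moves:
  deltas: "0 0 0 0.0008 -0.0059 0 0; 0 0 0 0.0003 -0.0059 0 0; 0 0 0 -0.0002 -0.0059 0 0; 0 0 0 -0.0008 -0.0059 0 0; 0 0 0 -0.0013 -0.0058 0 0; 0 0 0 -0.0018 -0.0056 0 0; 0 0 0 -0.0022 -0.0055 0 0; 0 0 0 -0.0028 -0.0053 0 0; 0 0 0 -0.0031 -0.0050 0 0; 0 0 0 -0.0036 -0.0047 0 0; 0 0 0 -0.0040 -0.0044 0 0; 0 0 0 -0.0044 -0.0040 0 0; 0 0 0 -0.0020 -0.0016 0 0; 0 0 0 0 0 0 0"

```text
time_s: 12.37
tool_pos: [0.5997, -0.0565, 0.1417]
eef_rot: [-3.141, 0.001, 1.568]
ft_force: [-0.6, -1.6, 4.0]
width: -0.0002
finger_force: 2.1
```

>>> apply_moves:
  deltas: "0 0 0 0 0 -0.0 0; 0 0 0 0 0 0.001 0; 0 0 0 0 0 0.001 0; 0 0 0 0 0 0.002 0; 0 0 0 0 0 0.006 0; 0 0 0 0 0 0.015 0; 0 0 0 0 0 0.02 0; 0 0 0 0 0 0.025 0; 0 0 0 0 0 0.025 0; 0 0 0 -0.012 0.008 0.025 0; 0 0 0 -0.012 0.008 0.02 0; 0 0 0 -0.011 0.008 0.015 0; 0 0 0 0 0 0 0; 0 0 0 0 0 0 0; 0 0 0 0 0 0 0; 0 0 0 0 0 0 0"

```text
time_s: 13.7
tool_pos: [0.565, -0.0318, 0.2948]
eef_rot: [-3.139, -0.0, 1.569]
ft_force: [-0.0, 0.3, -0.6]
width: 0.0002
finger_force: 0.0
```

```bash
python3 mk.py; python3 - <<'E'
from h import *
s,c=cam("wrist"); cv2.imwrite("pics/w3.png",c["frame"]); print(s["time_s"],s["tool_pos"],s["ft_force"],s["qd"].round(3))
hsv=cv2.cvtColor(c["frame"],cv2.COLOR_BGR2HSV)
nb=255-cv2.inRange(hsv,(95,90,20),(125,255,255)); l=cv2.connectedComponents(nb)[1]
m=(l==l[200,300]).astype(np.uint8); ct=max(cv2.findContours(m,cv2.RETR_EXTERNAL,cv2.CHAIN_APPROX_NONE)[0],key=len)[:,0]
print(np.round(circ(plane(c,ct,.124,s)),4))
E
```

```text
scene [233 190  10   9  27] [236.77777778 193.14814815] [[ 0.6035 -0.0527  0.122 ]]
side [296 174   7   7  25] [299.12 176.92] [[ 0.6003 -0.052   0.122 ]]
side [254 215   7   6  14] [257.21428571 218.42857143] [[0.6599 0.0993 0.122 ]]
13.8 [ 0.56505807 -0.03188417  0.29490126] [-0.04857677  0.3104769   0.10139998] [-0.001 -0.005 -0.005 -0.     0.002  0.   ]
[ 5.586e-01 -2.100e-03  7.430e-02  3.000e-04]
```

View pics/w3.png

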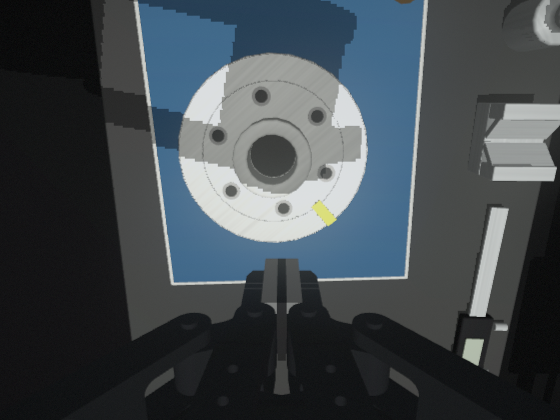

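The flange centre and its mark, at (324,213), are exactly where they were, the tool is clear and the bystanders are unmoved.

```bash
python3 -c "
from h import *
print(robot.hand_in())"
```

```text
the job is handed in; nothing more can be done
None
```

The closed fingertips ran once clockwise round the flange's rim from the yellow mark, ending about 3° past their start and pressing about 4 N; I then lifted clear, the flange measured unmoved, and handed the job in at about 14 s.

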